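# Clamp a brass name plate in the engraver's block

## Task

Lay the brass name plate flat on the bed of the engraver's block, between the two copper-faced jaws, and let it go. Then close the jaws by rolling the small recessed thumbwheel with a fingertip, stroke by stroke and with a light touch on its rim, until the plate is held snugly between both jaws for engraving; feel for the moment it grips and do not force it, or the soft brass is marked. Work the jaw by the wheel alone and leave the other things on the bench as they are.

Things in the scene. Friction and masses are not known exactly. Their poses are not given: they have to be found in the camera images.
- block: engraver's block (low vice), fixed: dark round foot 124 mm across, 12 mm high (centre at y -6), bright bed, grey headstock with dark wheel. Origin on the bench. y: from headstock (y -62 to -26, x -23 to 23, top z 38 mm) to fixed jaw; x: across, the way the rim rolls. Bed: x -20 to 20, y -24 to 50, top z 32 mm
- nameplate: plain brass-yellow name plate, 60 x 34 (within half a mm) x 6 mm, about 0.12 kg, flat on the bench left of the block. Origin: centre of its underside; x along its 60 mm length, z up. In the block its length goes along the block's x (either way round): its ends then overhang bed and jaws by 10 mm each, to hold it by. Squeezed with over 45 N it is marked
- fixed_jaw: fixed jaw of the block, 40 mm long, its copper face 4.5 mm high above the bed. Origin: middle of the face (block frame 0, 36, 34 mm).
- jaw: moving jaw (40 mm long, copper face 4.5 mm high above the bed). Origin: middle of its copper face (block frame 0, -5 to -2, 34 mm at the start: the faces are 41 to 38 mm apart). It slides along the block's y towards the fixed jaw, driven by the wheel alone, about 1.3 mm per radian
- thumbwheel: the wheel on its screw, turning in the headstock. Origin: its middle, on the axis (block frame 0, -44, 29 mm), y along the axis. The jaw closes as the top of the rim is rolled towards the block's +x; 23 mm of rim travel close it by about 2 mm. A press of about 5 N is enough to roll it; over 25 N is rough handling
- rim_top (a point): top of the wheel's exposed rim (block frame 0, -44, 44 mm): knurled dark steel wheel with a red mark, radius 15, width 10 mm, axis along block y, standing 6 mm out of a slot 30 x 14 mm in the headstock's flat top. Rim force: about 1.3 N turns it free; once the plate is gripped each further newton adds about 12 N between the jaws. Stays where left, holding up to about 15 N of grip
- seat (a point): on the bed's top, where the middle of the plate's underside lies once gripped (block frame 0, 19, 32 mm). While the jaws are open there are 4 to 7 mm of room towards the block's -y
- pliers_round: blue-handled round-nose pliers, 135 mm; loose bystander. Origin: centre of its underside.
- pliers_cutter: red-handled cutters, 116 mm; loose bystander. Origin: centre of its underside.
- file_1: file with wooden handle, 197 mm; loose bystander. Origin: centre of its underside.
- scribe: wooden-handled scribe, 118 mm; loose bystander. Origin: centre of its underside.
- loupe: black eye loupe, 34 mm across; loose bystander. Origin: centre of its underside.
- ring_clamp: wooden ring clamp, 141 mm; loose bystander. Origin: centre of its underside.
- eraser: white eraser, 42 mm; loose bystander. Origin: centre of its underside.
- film_can: black film can, 34 mm across, 48 mm high; loose bystander. Origin: centre of its underside.
- chasing_hammer: chasing hammer, 226 mm; loose bystander. Origin: centre of its underside.
There are look-alikes about, which are no part of the job. Leave any turquoise look-alike of the block alone.

How it is judged:
On the way, in this order (a step that is already met when the one before it is completed fails the run):
1. the plate lies flat on the bed between the open jaws, let go (horizontal distance between nameplate and seat below 0.012 m and z of nameplate in the frame of block between 0.03 and 0.0345 m and angle between the x axis of nameplate and the x axis of block, either way round below 0.15 rad and angle between nameplate's own z axis and vertical below 0.06 rad and contact force between the fingers and nameplate below 0.1 N and contact force between jaw and nameplate below 1.5 N), for 0.2 s.
2. the jaws grip the plate (horizontal distance between nameplate and seat below 0.012 m and z of nameplate in the frame of block between 0.03 and 0.0345 m and angle between the x axis of nameplate and the x axis of block, either way round below 0.15 rad and angle between nameplate's own z axis and vertical below 0.06 rad and contact force between each of jaw, fixed_jaw and nameplate above 4 N), for 0.2 s.
At the end, for the whole second after the job is handed in: the plate lies flat on the bed, its middle within 12 mm of the seat and its length along the block's x within 0.15 rad, both jaws press on it with more than 4 N, and it is at rest (all of step 2 and linear speed of nameplate below 0.01 m/s); the robot touches nothing.
It fails at once if the plate is squeezed with more than 45 N (over-tightened) (contact force between jaw and nameplate above 45 N).
It fails at once if the wheel is pressed with more than 25 N (contact force between any of the fingers, the arm and thumbwheel above 25 N).
It fails at once if the moving jaw is pushed directly (more than 8 N) (contact force between any of the fingers, the arm and jaw above 8 N).
It fails at once if another thing on the bench is shifted by more than 20 mm (distance of any of pliers_round, pliers_cutter, file_1, scribe, loupe, ring_clamp, eraser, film_can, chasing_hammer from where it was at the start of the episode above 0.02 m).
It also fails if it takes over 69 s, if anything falls off the work surface, if the arm or the gripper's body presses on something with over 40 N, if the wrist force passes 120 N, or if a joint passes its speed limit or range.

## Robot

A 7-joint arm with a two-finger parallel gripper is mounted at the origin on a cart in front of the work surface, level with it; the furniture and walls round the work are solid. World frame = base frame: x ahead of the robot, y to its left, z up, the work surface at z = 0. Lengths are in m, angles in rad, forces in N, time in s.
With the tool pointing down it reaches from about 0.425 to 0.825 m from the base axis. Payload 3.6 kg.
Tool frame: the origin (TCP) lies between the finger pads; the fingertips stand 11 mm ahead of it and the grasp point (between the pads) lies 8 mm behind it; z points along the fingers, y is the line along which they close (so a half turn about z gives the same grasp; the last joint's range is limited). The gripper opens to 85 mm and grips with 20 to 120 N. Pads are 22 mm wide; open, the fingers measure 114 mm over their backs; the gripper's body (76 mm by 85 mm) begins 54 mm behind the grasp point. The pads swing forward as they close: fully open they stand 13 mm farther back than shut.
Start: joints at [-1.258, 0.615, -0.013, 1.423, 0.008, 1.103, -0.04], TCP at [0.216, 0.613, 0.242] pointing down, gripper open.
Joint ranges: [-3.12, 3.12], [-0.3, 2.06], [-1.34, 1.32], [0.26, 2.42], [-1.36, 4.5], [0.01, 1.98], [-2.84, 2.84]. Speed limits (rad/s): [2.79, 2.79, 3.14, 3.14, 3.14, 3.14, 3.14].

## Interface

Orientations are given as [roll, pitch, yaw] about the fixed x, y, z axes, in that order (R = Rz(yaw) Ry(pitch) Rx(roll)).
In Python, from station import readout, eyes, workorder gives the robot as it stands.
- The arm moves only by the tool jog_arm, never from a script. Its argument "steps" is a list of rows, each an object of numbers: "tx", "ty", "tz": the shift along the tool's x, y, z in units of 0.5 m (1.0 is 0.5 m); "wx", "wy", "wz": the turn, a rotation vector about the tool's x, y, z in units of 4 degrees (1.0 is 4 degrees); "claw": the closure, from 0 (fully open) to 1 (shut). In form: [{"tx": .., "ty": .., "tz": .., "wx": .., "wy": .., "wz": .., "claw": ..}, ...]. A call has 1 to 20 rows; each row shifts and turns the commanded pose from where the row before left it, along the tool's axes as they then stand; what a row does not reach is not made up. A row lasts 1/10 s, in which the tool goes at most 50 mm and 8.59 degrees, less where a joint would pass 70% of its speed; a pose out of reach is approached as far as the arm can. A call with a number of a shift or a turn outside -1 to 1 is refused whole. A call with a gripper value outside its range is refused whole. The fingers move at their own pace and stop on an object; "newtons" is the grip in N (left out, the last holds). Time passes only in rows, so rows that do not move let the fingers close. It gives the time, the measured TCP pose, the force, the opening and the grip force at its end, in the units of the state.
- readout.state(): the state, without advancing time (a new reading comes with each control period).
- eyes.get_image(name): name is "scene" or "top" or "wrist"; returns (picture, depth): 420x560x3 uint8, blue, green, red; 420x560 float32, m along the optical axis (not along the pixel's ray), 0 where there is no reading.
- eyes.calibration(name): a dict with "fov_y" (degrees; the focal length in pixels is half the picture's height over the tangent of half this angle, whatever the lens; pixels are square), "cx", "cy" (the principal point, pixels), "dist" ([k1, k2, p1, p2, k3] as OpenCV has them; the pictures are not rectified), "R" (3x3) and "t" (3): a world point X has camera coordinates R X + t. Camera axes: x right, y down, z forward; pixel columns grow to the right and rows downward; lengths in m; the calibration is good to about 2 mm. A picture is of the moment at which its call begins: read the wrist's pose just before it. calibration takes no time and is no camera call; for the wrist camera it gives the pose at the moment of the call.
- workorder.job_done(): hands the job in; it is judged then, once.
The state is a dict: "clock": time; "joint_pos": joint angles; "dq": joint speeds; "joint_efforts": joint torques, N m; "ee_pos": TCP position; "tool_rot": TCP orientation; "wrist_force": force on the tool from outside, world axes, zero at the start; "ft_torque": the same for the moment, N m; "gripper_width": finger opening in m; "finger_force": force on a finger pad.
Only numpy, scipy, OpenCV 4.12 (cv2) and the standard library are available. Lean on these libraries where they do the work, as an engineer would, in place of code of your own. Each camera call takes 0.05 s, during which the arm holds its last target. There are 200 camera calls.

## Working session

There is one attempt and no reset: what is moved stays moved. The work goes in short steps, Python scripts to look and compute and a tool call to move; the robot and the scene stay as the last step left them, time stands still between calls to the robot, and variables do not carry over. Pictures are saved under pics/ and viewed, at most 10 in all, crops included, and the job is handed in when it is done.

Besides the shell and the picture viewer there is one more tool, called as name(argument=value, ...) on one line, values as JSON. jog_arm: Moves the arm, as the interface text tells. Its arguments: {"type":"object","properties":{"steps":{"type":"array"},"newtons":{"type":"number"}},"required":["steps"]}

```bash
mkdir -p pics; cat > h.py <<'E'
import numpy as np, cv2
from station import readout, eyes, workorder
def K(c):
    f=210/np.tan(np.radians(c["fov_y"])/2); return np.array([[f,0,c["cx"]],[0,f,c["cy"]],[0,0,1.]])
def rays(c,uv):
    p=cv2.undistortPoints(np.array(uv,float).reshape(-1,1,2),K(c),np.array(c["dist"],float)).reshape(-1,2)
    return np.c_[p,np.ones(len(p))]
def plane(c,uv,z):
    R=np.array(c["R"]);t=np.array(c["t"]);d=rays(c,uv)@R;o=-R.T@t
    return o+d*((z-o[2])/d[:,2])[:,None]
E
python3 - <<'E'
from h import *
s=readout.state();print(s)
for n in("top","scene"):
    c=eyes.calibration(n);im,d=eyes.get_image(n);cv2.imwrite(f"pics/{n}0.png",im);np.save(f"{n}0d.npy",d)
    print(n,c, -np.array(c["R"]).T@np.array(c["t"]))
E
```

```text
{'clock': 0.0, 'joint_pos': array([-1.25849756,  0.6159182 , -0.01262344,  1.42491809,  0.00809399,
        1.10336183, -0.04036578]), 'dq': array([-0.00068334,  0.00048847, -0.00083226, -0.00030878, -0.00042123,
        0.0004653 , -0.00042063]), 'joint_efforts': array([ 1.58637170e-05, -4.69211841e+01,  2.59295963e-01, -1.71031469e+01,
        9.98926931e-03,  9.68634122e-03,  2.14519133e-06]), 'ee_pos': array([0.21577215, 0.61236342, 0.24113236]), 'tool_rot': array([-3.13903727e+00,  2.69778686e-05,  2.80289787e+00]), 'wrist_force': array([ 0.49058581, -1.02367075,  0.24161738]), 'ft_torque': array([-0.02161185, -0.01537751,  0.01716664]), 'finger_force': 0.0, 'gripper_width': 0.08527724187686599}
top {'fov_y': 55.98376391920878, 'cx': 287.31796824280576, 'cy': 213.08728696515405, 'dist': array([-0.06196143,  0.        ,  0.        ,  0.        ,  0.        ]), 'R': array([[-0.01546163, -0.99976963,  0.01488684],
       [-0.98040346,  0.01223441, -0.19661986],
       [ 0.19639244, -0.01763517, -0.98036677]]), 't': array([-0.0637304 ,  0.50867219,  1.05002657])} [ 0.29150132 -0.05142162  1.13037496]
scene {'fov_y': 52.40380245218948, 'cx': 275.49392682872, 'cy': 210.84377180853582, 'dist': array([0.01515499, 0.        , 0.        , 0.        , 0.        ]), 'R': array([[ 0.46475889, -0.88531709,  0.01458887],
       [-0.60975659, -0.33195984, -0.71972186],
       [ 0.64202498,  0.32560147, -0.69410922]]), 't': array([-0.28985794,  0.3408625 ,  1.10878784])} [-0.36931228 -0.50448648  1.01917475]
```

View pics/top0.png

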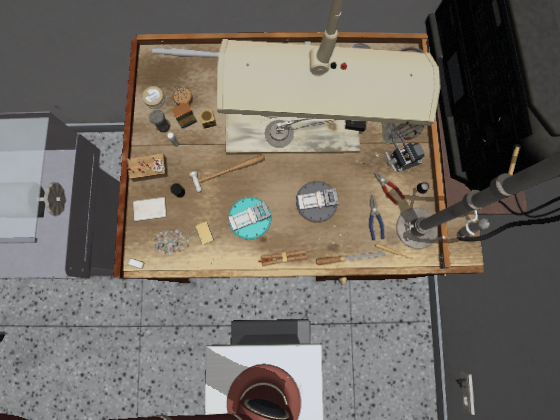

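View pics/scene0.png

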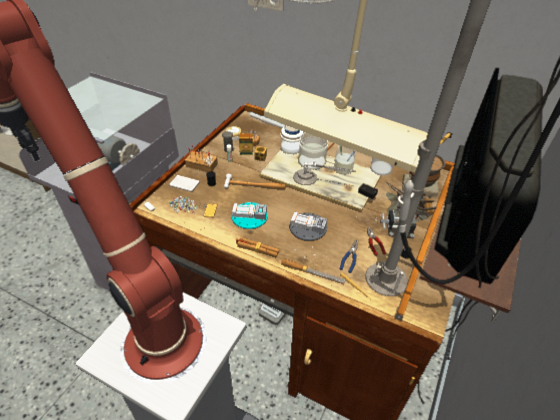

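The top view shows the plate at about (204,232), the real block with its dark foot at (318,201), and the turquoise decoy at (250,217). In the scene view the block is at (308,225). The lamp hood is farther away.

```bash
python3 - <<'E'
from h import *
c=eyes.calibration("top");im=cv2.imread("pics/top0.png");d=np.load("top0d.npy")
crop=cv2.resize(im[175:260,180:350],None,fx=4.7,fy=4.7,interpolation=cv2.INTER_CUBIC);cv2.imwrite("pics/crop0.png",crop)
hsv=cv2.cvtColor(im,cv2.COLOR_BGR2HSV)
print(hsv[232,204],im[232,204],hsv[240,230])
m=cv2.inRange(hsv,(15,100,130),(32,255,255));m[:210]=0;m[250:]=0;m[:,:185]=0;m[:,225:]=0
cn=max(cv2.findContours(m,0,2)[0],key=cv2.contourArea);P=plane(c,cn.reshape(-1,2),0.006)[:,:2]
r=cv2.minAreaRect((P*1000).astype(np.float32));print("plate",r,cv2.contourArea(cn))
# block
for uv in[(318,201),(305,201),(332,199),(204,232),(250,217),(300,80)]:
    print(uv,d[uv[1],uv[0]],plane(c,[uv],0.0)[0])
R=np.array(c["R"]);t=np.array(c["t"])
vv,uu=np.mgrid[170:235,285:350];uv=np.c_[uu.ravel(),vv.ravel()];z=d[vv,uu].ravel()
X=(rays(c,uv)*z[:,None]-t)@R
for lo,hi in((.007,.018),(.027,.035),(.0352,.041),(.041,.05)):
    s=(X[:,2]>lo)&(X[:,2]<hi);Q=X[s,:2]
    if len(Q)>3: print(lo,len(Q),Q.mean(0),cv2.minAreaRect((Q*1000).astype(np.float32)))
# lamp height
for uv in [(230,110),(430,115),(330,70)]:
    print((rays(c,[uv])*d[uv[1],uv[0]]-t)@R)
E
```

```text
[ 21  93 212] [135 188 212] [ 18  76 172]
plate ((432.4942932128906, 167.93814086914062), (0.0, 0.0), 0.0) 0.0
(318, 201) 1.1227021 [ 0.55307227 -0.16255992  0.        ]
(305, 201) 1.1283172 [ 0.55352255 -0.12428377  0.        ]
(332, 199) 1.1181152 [ 0.55863893 -0.20409639  0.        ]
(204, 232) 1.1301076 [0.46521335 0.1698877  0.        ]
(250, 217) 1.1096325 [0.50768792 0.03702543 0.        ]
(300, 80) 0.89490825 [ 0.94575791 -0.11840297  0.        ]
0.007 741 [ 0.54436135 -0.15452337] ((543.1143188476562, -153.47555541992188), (122.1224365234375, 138.67630004882812), 57.90705490112305)
0.027 285 [ 0.54721147 -0.14534574] ((549.4974365234375, -152.7743682861328), (47.888824462890625, 102.16273498535156), 9.173429489135742)
0.0352 257 [ 0.55175502 -0.16999989] ((550.6199340820312, -158.35836791992188), (45.97612762451172, 111.26177215576172), 8.36312198638916)
0.041 37 [ 0.55355891 -0.19269491] ((551.2078857421875, -189.53094482421875), (36.02925491333008, 43.03148651123047), 43.78337478637695)
[[0.71222992 0.0639479  0.27123614]]
[[ 0.69924001 -0.41166405  0.26712935]]
[[ 0.78876259 -0.16930257  0.31490274]]
```

View pics/crop0.png

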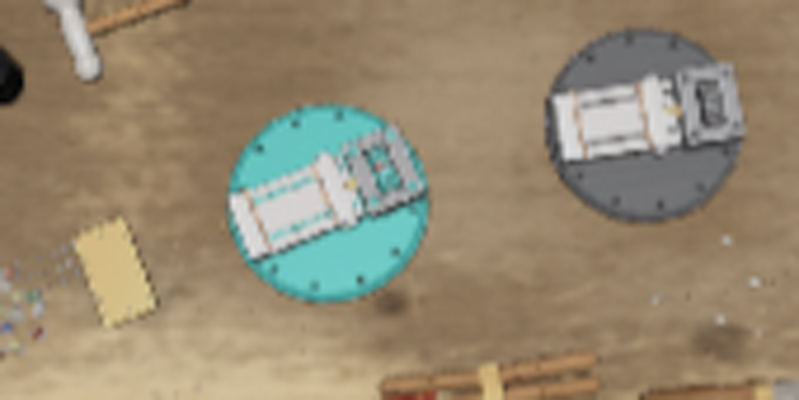

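Block +y points to world +y, turned about 8.7°. The plate's long axis is at about 22° yaw. Next I'll segment both more exactly and plan the approach.

```bash
cat >> h.py <<'E'
from scipy.spatial.transform import Rotation as Ro
def go(tgt,yaw_deg=None,s=None):
    s=s or readout.state();R=Ro.from_euler('xyz',s["tool_rot"]);Rt=R
    if yaw_deg is not None:
        Rt=Ro.from_euler('xyz',[np.pi,0,np.radians(yaw_deg)]); print("turn units",(R.inv()*Rt).as_rotvec(degrees=True)/4)
    d=np.array(tgt)-s["ee_pos"];print("shift units, after turn",Rt.inv().apply(d)/.5,"mm",d*1000)
E
python3 - <<'E'
from h import *
c=eyes.calibration("top");im=cv2.imread("pics/top0.png");hsv=cv2.cvtColor(im,cv2.COLOR_BGR2HSV)
m=cv2.inRange(hsv,(15,75,193),(32,255,255));m[:218]=0;m[248:]=0;m[:,:192]=0;m[:,217:]=0
cn=max(cv2.findContours(m,0,2)[0],key=cv2.contourArea);P=plane(c,cn.reshape(-1,2),0.006)[:,:2]
print(cv2.minAreaRect((P*1000).astype(np.float32)))
go([.447,.168,.241],112.4)
E
```

```text
((461.9892883300781, 168.67514038085938), (58.9842414855957, 31.778715133666992), 20.822834014892578)
turn units [-0.03246202  0.01452783 12.04856333]
shift units, after turn [-9.97995238e-01  8.88651160e-02  4.55356753e-04] mm [ 2.31233156e+02 -4.44414338e+02 -2.27678377e-01]
```

jog_arm(steps=[{"wz": 1},{"wz": 1},{"wz": 1},{"wz": 1},{"wz": 1},{"wz": 1},{"wz": 1},{"wz": 1},{"wz": 1},{"wz": 1},{"wz": 1},{"wz": 1},{"tx": -0.08},{"tx": -0.08},{"tx": -0.08},{"tx": -0.08},{"tx": -0.08},{"tx": -0.08},{"tx": -0.08},{"tx": -0.08}])

```text
invalid input
```

jog_arm(steps=[{"tx": -0.09,"ty": 0.022},{"tx": -0.09,"ty": 0.022},{"tx": -0.09,"ty": 0.022},{"tx": -0.084,"ty": 0.022,"claw": 0.2},{},{}])

```text
invalid input
```

```bash
python3 - <<'E'
from h import *
s=readout.state();print(s["clock"],s["ee_pos"],s["tool_rot"],s["gripper_width"],s["joint_pos"],s["wrist_force"])
c=eyes.calibration("wrist");im,d=eyes.get_image("wrist");cv2.imwrite("pics/w0.png",im);np.save("w0d.npy",d)
np.save("w0c.npy",c,allow_pickle=True);print(c)
E
```

```text
0.1 [0.21576684 0.61241434 0.24122768] [-3.13918233e+00  5.45462211e-07  2.80289890e+00] 0.08549331936443962 [-1.25851309  0.61584461 -0.0126344   1.42477455  0.00807626  1.10343303
 -0.04038015] [ 0.02874265 -0.1063782   0.17871225]
{'fov_y': 58.14027727810626, 'cx': 282.93407381632636, 'cy': 200.2023067777618, 'dist': array([-0.04051031,  0.        ,  0.        ,  0.        ,  0.        ]), 'R': array([[ 0.33258308,  0.94306945, -0.00291683],
       [ 0.91117413, -0.32053417,  0.25888133],
       [ 0.24320813, -0.08875729, -0.96590473]]), 't': array([-0.64820836, -0.03422614,  0.37904411])}
```

View pics/w0.png

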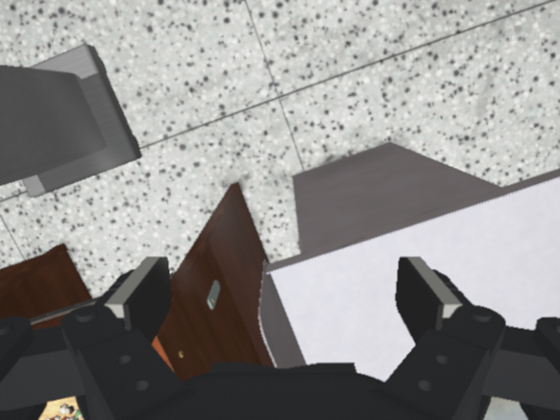

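The moves were refused, probably because each row needs every key, so the arm hasn't moved. The wrist image shows the floor by the table, with the fingertips near (130,290) and (430,290).

jog_arm(steps=[{"tx": 0,"ty": 0,"tz": 0,"wx": 0,"wy": 0,"wz": 1,"claw": 0},{"tx": 0,"ty": 0,"tz": 0,"wx": 0,"wy": 0,"wz": 1,"claw": 0},{"tx": 0,"ty": 0,"tz": 0,"wx": 0,"wy": 0,"wz": 1,"claw": 0},{"tx": 0,"ty": 0,"tz": 0,"wx": 0,"wy": 0,"wz": 1,"claw": 0},{"tx": 0,"ty": 0,"tz": 0,"wx": 0,"wy": 0,"wz": 1,"claw": 0},{"tx": 0,"ty": 0,"tz": 0,"wx": 0,"wy": 0,"wz": 1,"claw": 0},{"tx": 0,"ty": 0,"tz": 0,"wx": 0,"wy": 0,"wz": 1,"claw": 0},{"tx": 0,"ty": 0,"tz": 0,"wx": 0,"wy": 0,"wz": 1,"claw": 0},{"tx": 0,"ty": 0,"tz": 0,"wx": 0,"wy": 0,"wz": 1,"claw": 0},{"tx": 0,"ty": 0,"tz": 0,"wx": 0,"wy": 0,"wz": 1,"claw": 0},{"tx": 0,"ty": 0,"tz": 0,"wx": 0,"wy": 0,"wz": 1,"claw": 0},{"tx": 0,"ty": 0,"tz": 0,"wx": 0,"wy": 0,"wz": 1,"claw": 0},{"tx": -0.08,"ty": 0.007,"tz": 0,"wx": 0,"wy": 0,"wz": 0,"claw": 0},{"tx": -0.08,"ty": 0.007,"tz": 0,"wx": 0,"wy": 0,"wz": 0,"claw": 0},{"tx": -0.08,"ty": 0.007,"tz": 0,"wx": 0,"wy": 0,"wz": 0,"claw": 0},{"tx": -0.08,"ty": 0.007,"tz": 0,"wx": 0,"wy": 0,"wz": 0,"claw": 0},{"tx": -0.08,"ty": 0.007,"tz": 0,"wx": 0,"wy": 0,"wz": 0,"claw": 0},{"tx": -0.08,"ty": 0.007,"tz": 0,"wx": 0,"wy": 0,"wz": 0,"claw": 0}])

```text
clock: 1.95
ee_pos: [0.328, 0.3979, 0.2422]
tool_rot: [-3.141, 0.0, 1.965]
wrist_force: [0.5, 1.2, -0.4]
gripper_width: 0.0855
finger_force: 0.0
```

jog_arm(steps=[{"tx": -0.08,"ty": 0.007,"tz": 0,"wx": 0,"wy": 0,"wz": 0,"claw": 0.2},{"tx": -0.08,"ty": 0.007,"tz": 0,"wx": 0,"wy": 0,"wz": 0,"claw": 0.2},{"tx": -0.08,"ty": 0.007,"tz": 0,"wx": 0,"wy": 0,"wz": 0,"claw": 0.2},{"tx": -0.08,"ty": 0.007,"tz": 0,"wx": 0,"wy": 0,"wz": 0,"claw": 0.2},{"tx": -0.08,"ty": 0.007,"tz": 0,"wx": 0,"wy": 0,"wz": 0,"claw": 0.2},{"tx": -0.06,"ty": 0.007,"tz": 0,"wx": 0,"wy": 0,"wz": 0,"claw": 0.2},{"tx": 0,"ty": 0,"tz": 0,"wx": 0,"wy": 0,"wz": 0,"claw": 0.2},{"tx": 0,"ty": 0,"tz": 0,"wx": 0,"wy": 0,"wz": 0,"claw": 0.2}])

```text
clock: 2.75
ee_pos: [0.4353, 0.1948, 0.2422]
tool_rot: [-3.141, -0.0, 1.963]
wrist_force: [-0.3, -0.1, -0.0]
gripper_width: 0.0685
finger_force: 0.0
```

```bash
cat >> h.py <<'E'
def snap(n):
    s=readout.state();print(s["clock"],s["ee_pos"],s["tool_rot"],s["gripper_width"],s["joint_pos"],s["wrist_force"])
    c=eyes.calibration("wrist");im,d=eyes.get_image("wrist");cv2.imwrite(f"pics/{n}.png",im);np.save(n+"d.npy",d);np.save(n+"c.npy",c,allow_pickle=True)
    return c,im,d
def ld(n): return np.load(n+"c.npy",allow_pickle=True).item(),cv2.imread(f"pics/{n}.png"),np.load(n+"d.npy")
E
python3 -c "
from h import *
snap('w1')"
```

```text
2.75 [0.43534303 0.19480663 0.24218696] [-3.14114263e+00 -3.43580856e-04  1.96329225e+00] 0.06845307407522279 [-0.67324977  0.35774945  0.28266133  1.91245807 -0.12658921  0.8888455
  0.06495888] [-0.3425245  -0.09076319 -0.02078174]
```

View pics/w1.png

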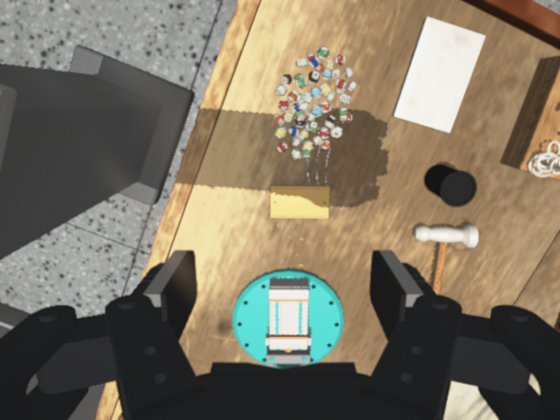

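The plate is at about (300,203). The turquoise block is at (288,318), the hammer at (445,240) and the film can at (450,185).

```bash
python3 - <<'E'
from h import *
c,im,d=ld("w1");hsv=cv2.cvtColor(im,cv2.COLOR_BGR2HSV);print(hsv[210,300],hsv[190,300],hsv[203,260],hsv[203,340],hsv[230,300])
best=None
m=cv2.inRange(hsv,(18,100,100),(30,255,255));m[:175]=0;m[228:]=0;m[:,:255]=0;m[:,345:]=0
m=cv2.morphologyEx(m,cv2.MORPH_OPEN,np.ones((3,3)))
cn=max(cv2.findContours(m,0,2)[0],key=cv2.contourArea);print(cv2.boundingRect(cn))
P=plane(c,cn.reshape(-1,2),0.006)[:,:2];print(cv2.minAreaRect((P*1000).astype(np.float32)))
crop=cv2.resize(np.hstack([im[170:235,250:350],cv2.cvtColor(m,8)[170:235,250:350]]),None,fx=4,fy=4);cv2.imwrite("pics/c1.png",crop)
E
```

```text
[ 25  96 245] [ 19 127 165] [ 21  86 231] [ 17  95 113] [ 17  96 172]
(270, 185, 60, 24)
((462.2605895996094, 173.3453369140625), (59.596675872802734, 23.904682159423828), 22.46809959411621)
```

View pics/c1.png

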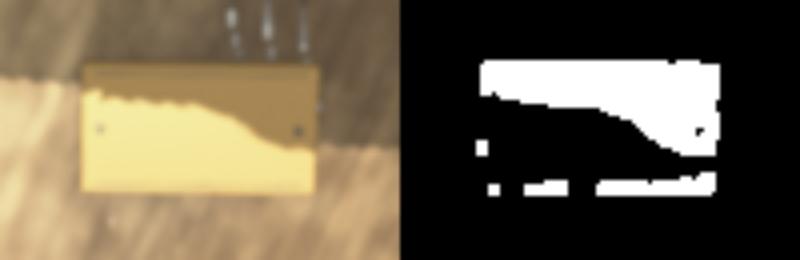

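The crop shows the plate corners at full-frame pixels (270.5,186), (329.8,186), (329.3,218) and (270.5,218).

```bash
python3 - <<'E'
from h import *
c,im,d=ld("w1")
P=plane(c,[(270.3,186),(329.8,186),(329.4,218),(270.3,218)],0.006)[:,:2];print(P,P.mean(0))
a=P[1]-P[0]+P[2]-P[3];print(np.degrees(np.arctan2(a[1],a[0])),np.linalg.norm(a)/2,np.linalg.norm(P[0]-P[3]))
go([*P.mean(0),.05],90+np.degrees(np.arctan2(a[1],a[0])))
E
```

```text
[[0.43088835 0.17218229]
 [0.48581628 0.19491693]
 [0.49924744 0.16419107]
 [0.44342651 0.14110378]] [0.46484465 0.16809852]
22.477143242255153 0.059926952560559396 0.033512374752282324
turn units [-0.00959553 -0.01150713  0.0386011 ]
shift units, after turn [-0.0743829   0.0341857   0.38421664] mm [  30.01318665  -27.83124394 -192.10831947]
```

jog_arm(steps=[{"tx": -0.037,"ty": 0.017,"tz": 0,"wx": 0,"wy": 0,"wz": 0.04,"claw": 0.2},{"tx": -0.037,"ty": 0.017,"tz": 0.08,"wx": 0,"wy": 0,"wz": 0,"claw": 0.2},{"tx": 0,"ty": 0,"tz": 0.08,"wx": 0,"wy": 0,"wz": 0,"claw": 0.2},{"tx": 0,"ty": 0,"tz": 0.08,"wx": 0,"wy": 0,"wz": 0,"claw": 0.2},{"tx": 0,"ty": 0,"tz": 0.08,"wx": 0,"wy": 0,"wz": 0,"claw": 0.2},{"tx": 0,"ty": 0,"tz": 0.06,"wx": 0,"wy": 0,"wz": 0,"claw": 0.2},{"tx": 0,"ty": 0,"tz": 0.04,"wx": 0,"wy": 0,"wz": 0,"claw": 0.2},{"tx": 0,"ty": 0,"tz": 0.02,"wx": 0,"wy": 0,"wz": 0,"claw": 0.2},{"tx": 0,"ty": 0,"tz": 0.01,"wx": 0,"wy": 0,"wz": 0,"claw": 0.2},{"tx": 0,"ty": 0,"tz": 0,"wx": 0,"wy": 0,"wz": 0,"claw": 0.2},{"tx": 0,"ty": 0,"tz": 0,"wx": 0,"wy": 0,"wz": 0,"claw": 0.2}])

```text
clock: 3.9
ee_pos: [0.4658, 0.1681, 0.0182]
tool_rot: [3.14, -0.0, 1.963]
wrist_force: [0.4, -0.4, -0.5]
gripper_width: 0.0686
finger_force: 0.0
```

```bash
python3 - <<'E'
from h import *
go([0.4647,0.168,.015],112.5)
snap('w2')
E
```

```text
turn units [ 0.02621503 -0.00109088 -0.0096673 ]
shift units, after turn [ 0.00058835 -0.00204366  0.00632439] mm [-1.05662167 -0.11925691 -3.16219693]
3.9 [0.46575662 0.16811926 0.0181622 ] [ 3.13976253e+00 -7.67752799e-05  1.96282057e+00] 0.06862687039767139 [-0.48349026  0.74072868  0.14065424  2.06641231 -0.27971797  0.35013481
  0.27601639] [ 0.40519326 -0.38546975 -0.46216375]
```

View pics/w2.png

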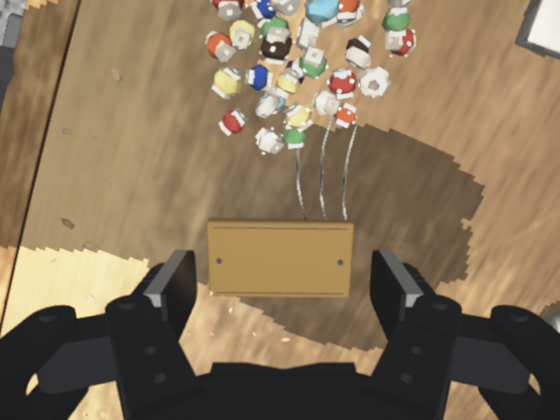

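The plate, at (209–352, 222–297), is centred between the fingers. I'll go down by feel.

jog_arm(steps=[{"tx": 0,"ty": -0.001,"tz": 0.006,"wx": 0,"wy": 0,"wz": 0,"claw": 0.2},{"tx": 0,"ty": 0,"tz": 0.006,"wx": 0,"wy": 0,"wz": 0,"claw": 0.2},{"tx": 0,"ty": 0,"tz": 0.004,"wx": 0,"wy": 0,"wz": 0,"claw": 0.2},{"tx": 0,"ty": 0,"tz": 0,"wx": 0,"wy": 0,"wz": 0,"claw": 0.2},{"tx": 0,"ty": 0,"tz": 0,"wx": 0,"wy": 0,"wz": 0,"claw": 0.2}])

```text
clock: 4.45
ee_pos: [0.4647, 0.1673, 0.0092]
tool_rot: [-3.141, 0.0, 1.962]
wrist_force: [0.2, 0.1, -0.2]
gripper_width: 0.0683
finger_force: 0.0
```

jog_arm(steps=[{"tx": 0,"ty": 0,"tz": 0.004,"wx": 0,"wy": 0,"wz": 0,"claw": 0.2},{"tx": 0,"ty": 0,"tz": 0.002,"wx": 0,"wy": 0,"wz": 0,"claw": 0.2},{"tx": 0,"ty": 0,"tz": 0,"wx": 0,"wy": 0,"wz": 0,"claw": 0.2},{"tx": 0,"ty": 0,"tz": 0,"wx": 0,"wy": 0,"wz": 0,"claw": 0.2}])

```text
clock: 4.85
ee_pos: [0.4647, 0.1674, 0.0063]
tool_rot: [-3.141, -0.0, 1.962]
wrist_force: [0.2, 0.3, 0.2]
gripper_width: 0.0683
finger_force: 0.0
```

jog_arm(steps=[{"tx": 0,"ty": 0,"tz": 0.003,"wx": 0,"wy": 0,"wz": 0,"claw": 0.2},{"tx": 0,"ty": 0,"tz": 0.001,"wx": 0,"wy": 0,"wz": 0,"claw": 0.2},{"tx": 0,"ty": 0,"tz": 0,"wx": 0,"wy": 0,"wz": 0,"claw": 0.2},{"tx": 0,"ty": 0,"tz": 0,"wx": 0,"wy": 0,"wz": 0,"claw": 0.2}])

```text
clock: 5.25
ee_pos: [0.4647, 0.1673, 0.0043]
tool_rot: [-3.141, 0.0, 1.962]
wrist_force: [-0.0, -0.1, 0.8]
gripper_width: 0.0682
finger_force: 0.0
```

jog_arm(newtons=28, steps=[{"tx": 0,"ty": 0,"tz": 0,"wx": 0,"wy": 0,"wz": 0,"claw": 0.35},{"tx": 0,"ty": 0,"tz": 0,"wx": 0,"wy": 0,"wz": 0,"claw": 0.35},{"tx": 0,"ty": 0,"tz": 0,"wx": 0,"wy": 0,"wz": 0,"claw": 0.35},{"tx": 0,"ty": 0,"tz": 0,"wx": 0,"wy": 0,"wz": 0,"claw": 0.35},{"tx": 0,"ty": 0,"tz": 0,"wx": 0,"wy": 0,"wz": 0,"claw": 0.35}])

```text
clock: 5.75
ee_pos: [0.4659, 0.1678, 0.0063]
tool_rot: [3.139, -0.0, 1.962]
wrist_force: [-1.0, 0.3, 15.6]
gripper_width: 0.0588
finger_force: 37.1
```

Gripped: 58.8 mm opening, 37 N. I'll lift it and move to hover near the block for a measurement.

jog_arm(steps=[{"tx": 0,"ty": 0,"tz": -0.02,"wx": 0,"wy": 0,"wz": 0,"claw": 0.35},{"tx": 0,"ty": 0,"tz": -0.06,"wx": 0,"wy": 0,"wz": 0,"claw": 0.35},{"tx": 0,"ty": 0,"tz": -0.08,"wx": 0,"wy": 0,"wz": 0,"claw": 0.35},{"tx": 0,"ty": 0,"tz": -0.08,"wx": 0,"wy": 0,"wz": 0,"claw": 0.35},{"tx": 0,"ty": 0,"tz": -0.08,"wx": 0,"wy": 0,"wz": 0,"claw": 0.35},{"tx": 0,"ty": 0,"tz": -0.08,"wx": 0,"wy": 0,"wz": 0,"claw": 0.35},{"tx": 0,"ty": 0,"tz": -0.06,"wx": 0,"wy": 0,"wz": 0,"claw": 0.35},{"tx": 0,"ty": 0,"tz": 0,"wx": 0,"wy": 0,"wz": 1,"claw": 0.35},{"tx": 0,"ty": 0,"tz": 0,"wx": 0,"wy": 0,"wz": 1,"claw": 0.35},{"tx": 0,"ty": 0,"tz": 0,"wx": 0,"wy": 0,"wz": 1,"claw": 0.35},{"tx": 0,"ty": 0,"tz": 0,"wx": 0,"wy": 0,"wz": 0.4,"claw": 0.35},{"tx": 0,"ty": 0,"tz": 0,"wx": 0,"wy": 0,"wz": 0,"claw": 0.35}])

```text
clock: 6.95
ee_pos: [0.4642, 0.1673, 0.2341]
tool_rot: [-3.141, 0.0, 1.726]
wrist_force: [0.3, 0.3, -1.3]
gripper_width: 0.0587
finger_force: 31.8
```

```bash
python3 - <<'E'
from h import *
go([0.552,-.185,.24],98.7)
E
```

```text
turn units [-0.01313254  0.00386875  0.04157077]
shift units, after turn [-0.72301942  0.0669116  -0.01172702] mm [  87.75310675 -352.28958497    5.86350955]
```

jog_arm(steps=[{"tx": -0.07,"ty": 0.007,"tz": 0,"wx": 0,"wy": 0,"wz": 0,"claw": 0.35},{"tx": -0.07,"ty": 0.007,"tz": 0,"wx": 0,"wy": 0,"wz": 0,"claw": 0.35},{"tx": -0.07,"ty": 0.007,"tz": 0,"wx": 0,"wy": 0,"wz": 0,"claw": 0.35},{"tx": -0.07,"ty": 0.007,"tz": 0,"wx": 0,"wy": 0,"wz": 0,"claw": 0.35},{"tx": -0.07,"ty": 0.007,"tz": 0,"wx": 0,"wy": 0,"wz": 0,"claw": 0.35},{"tx": -0.07,"ty": 0.007,"tz": 0,"wx": 0,"wy": 0,"wz": 0,"claw": 0.35},{"tx": -0.07,"ty": 0.007,"tz": 0,"wx": 0,"wy": 0,"wz": 0,"claw": 0.35},{"tx": -0.07,"ty": 0.007,"tz": 0,"wx": 0,"wy": 0,"wz": 0,"claw": 0.35},{"tx": -0.07,"ty": 0.007,"tz": 0,"wx": 0,"wy": 0,"wz": 0,"claw": 0.35},{"tx": -0.06,"ty": 0,"tz": 0,"wx": 0,"wy": 0,"wz": 0,"claw": 0.35},{"tx": -0.03,"ty": 0,"tz": 0,"wx": 0,"wy": 0,"wz": 0,"claw": 0.35},{"tx": 0,"ty": 0,"tz": 0,"wx": 0,"wy": 0,"wz": 0,"claw": 0.35},{"tx": 0,"ty": 0,"tz": 0,"wx": 0,"wy": 0,"wz": 0,"claw": 0.35},{"tx": 0,"ty": 0,"tz": 0,"wx": 0,"wy": 0,"wz": 0,"claw": 0.35}])

```text
clock: 8.35
ee_pos: [0.5513, -0.1808, 0.2341]
tool_rot: [-3.141, -0.002, 1.728]
wrist_force: [0.2, -0.6, -0.5]
gripper_width: 0.0589
finger_force: 31.8
```

```bash
python3 - <<'E'
from h import *
c,im,d=snap('w3')
E
```

```text
8.35 [ 0.55128647 -0.18076863  0.23408044] [-3.14132053e+00 -2.26692473e-03  1.72849551e+00] 0.05891109441075725 [ 0.03810977  0.53561489  0.38441511  1.65208411 -0.23159408  1.00031083
  0.65754493] [ 0.19323324 -0.57407948 -0.47455623]
```

View pics/w3.png

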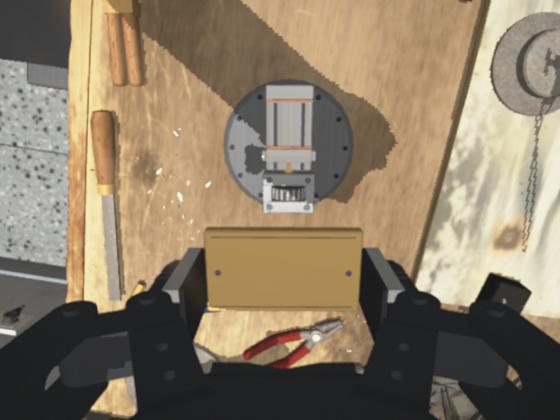

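The block is seen clearly: copper lines at about y=100 and y=147 (x 266–314), the wheel at (290,193), and the plate held level at (206–361, 228–308).

```bash
python3 - <<'E'
from h import *
c,im,d=ld("w3");hsv=cv2.cvtColor(im,cv2.COLOR_BGR2HSV);print(hsv[100,290],hsv[147,290])
m=cv2.inRange(hsv,(3,90,100),(16,255,255));m[:85]=0;m[160:]=0;m[:,:255]=0;m[:,325:]=0
n,l,st,ce=cv2.connectedComponentsWithStats(m)
L=[]
for i in range(1,n):
    if st[i,4]>25:
        v,u=np.where(l==i);P=plane(c,np.c_[u,v],.0365)[:,:2]*1000
        r=cv2.minAreaRect(P.astype(np.float32));print(st[i],r)
# headstock top by depth
R=np.array(c["R"]);t=np.array(c["t"]);vv,uu=np.mgrid[70:222,220:360];X=(rays(c,np.c_[uu.ravel(),vv.ravel()])*d[vv,uu].ravel()[:,None]-t)@R
h=X[:,2];print(np.histogram(h,bins=np.arange(-.004,.06,.004)))
for lo,hi in((.006,.018),(.034,.042),(.041,.055)):
    s=(h>lo)&(h<hi);M=(s.reshape(vv.shape)*255).astype(np.uint8);cn=max(cv2.findContours(M,0,2)[0],key=cv2.contourArea)
    P=X.reshape(*vv.shape,3)[cn[:,0,1],cn[:,0,0],:2];print(lo,P.mean(0),cv2.minEnclosingCircle((P*1000).astype(np.float32)),cv2.minAreaRect((P*1000).astype(np.float32)))
# plate edges in hand
m=cv2.inRange(hsv,(15,100,60),(32,255,255));m[:222]=0;m[315:]=0;m[:,:200]=0;m[:,368:]=0
cn=max(cv2.findContours(m,0,2)[0],key=cv2.contourArea);print(cv2.minAreaRect(cn))
crop=cv2.resize(im[75:220,240:340],None,fx=4,fy=4,interpolation=cv2.INTER_CUBIC);cv2.imwrite("pics/c3.png",crop)
E
```

```text
[ 10 134 202] [ 10 129 195]
[266  99  47   3 122] ((546.3792724609375, -116.17904663085938), (38.917118072509766, 1.6527842283248901), 9.028838157653809)
[266 146  46   3 100] ((552.3259887695312, -155.4654083251953), (39.220863342285156, 1.742997646331787), 9.031351089477539)
(array([3645, 4023,   77, 3239, 4028,    4,   24,   34,  912, 2153, 2749,
        214,   84,    0,    0]), array([-0.004,  0.   ,  0.004,  0.008,  0.012,  0.016,  0.02 ,  0.024,
        0.028,  0.032,  0.036,  0.04 ,  0.044,  0.048,  0.052,  0.056]))
0.006 [ 0.55072653 -0.15294898] ((552.4011840820312, -158.73634338378906), 61.97862243652344) ((552.415771484375, -155.8637237548828), (121.51502990722656, 117.36161041259766), 8.558354377746582)
0.034 [ 0.55173269 -0.18619235] ((558.2455444335938, -196.10630798339844), 28.10311508178711) ((558.0847778320312, -195.83860778808594), (46.032344818115234, 35.139408111572266), 8.501843452453613)
0.041 [ 0.5582316  -0.19528784] ((558.3450927734375, -196.7327423095703), 10.906867027282715) ((558.4341430664062, -196.31568908691406), (21.271642684936523, 9.965219497680664), 8.92650032043457)
((285.0, 268.0), (92.0, 164.0), 90.0)
```

View pics/c3.png

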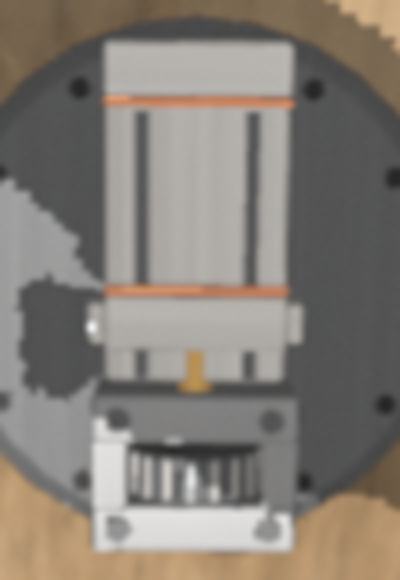

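```bash
python3 - <<'E'
from h import *
c,im,d=ld("w3");s=readout.state();R=Ro.from_euler('xyz',s["tool_rot"])
P=plane(c,[(206,230),(361,230),(360,307),(207,307)],s["ee_pos"][2]-.0003)
print(R.inv().apply(P-s["ee_pos"])*1000, R.inv().apply(P.mean(0)-s["ee_pos"])*1000)
g=cv2.cvtColor(im,6).astype(int);print([(r,g[r,285]) for r in list(range(222,240))+list(range(298,316))])
go([.5490,-.1357,.10],99)
E
```

```text
[[ 18.15400614 -28.34138747   0.3352939 ]
 [ 18.14092217  29.10669885   0.32986841]
 [-13.93571197  30.50192631   0.27208551]
 [-13.9241478  -29.73071284   0.2777701 ]] [2.10876714 0.38413122 0.30375448]
[(222, np.int64(166)), (223, np.int64(166)), (224, np.int64(165)), (225, np.int64(163)), (226, np.int64(144)), (227, np.int64(106)), (228, np.int64(85)), (229, np.int64(86)), (230, np.int64(98)), (231, np.int64(115)), (232, np.int64(130)), (233, np.int64(139)), (234, np.int64(144)), (235, np.int64(144)), (236, np.int64(134)), (237, np.int64(119)), (238, np.int64(127)), (239, np.int64(142)), (298, np.int64(141)), (299, np.int64(141)), (300, np.int64(142)), (301, np.int64(141)), (302, np.int64(141)), (303, np.int64(141)), (304, np.int64(141)), (305, np.int64(137)), (306, np.int64(118)), (307, np.int64(118)), (308, np.int64(133)), (309, np.int64(138)), (310, np.int64(142)), (311, np.int64(172)), (312, np.int64(188)), (313, np.int64(190)), (314, np.int64(189)), (315, np.int64(189))]
turn units [-0.00135555 -0.02574411  0.00961684]
shift units, after turn [0.09014223 0.00953046 0.26835687] mm [  -2.34411381   45.26166194 -134.17843577]
```

jog_arm(steps=[{"tx": 0.03,"ty": 0.005,"tz": 0.03,"wx": 0,"wy": 0,"wz": 0,"claw": 0.35},{"tx": 0.04,"ty": 0.004,"tz": 0.08,"wx": 0,"wy": 0,"wz": 0,"claw": 0.35},{"tx": 0.017,"ty": 0,"tz": 0.08,"wx": 0,"wy": 0,"wz": 0,"claw": 0.35},{"tx": 0,"ty": 0,"tz": 0.08,"wx": 0,"wy": 0,"wz": 0,"claw": 0.35},{"tx": 0,"ty": 0,"tz": 0.05,"wx": 0,"wy": 0,"wz": 0,"claw": 0.35},{"tx": 0,"ty": 0,"tz": 0.03,"wx": 0,"wy": 0,"wz": 0,"claw": 0.35},{"tx": 0,"ty": 0,"tz": 0.01,"wx": 0,"wy": 0,"wz": 0,"claw": 0.35},{"tx": 0,"ty": 0,"tz": 0,"wx": 0,"wy": 0,"wz": 0,"claw": 0.35},{"tx": 0,"ty": 0,"tz": 0,"wx": 0,"wy": 0,"wz": 0,"claw": 0.35}])

```text
clock: 9.3
ee_pos: [0.5497, -0.1396, 0.0553]
tool_rot: [3.14, 0.001, 1.726]
wrist_force: [-0.6, -0.4, -1.1]
gripper_width: 0.0588
finger_force: 31.8
```

```bash
python3 - <<'E'
from h import *
go([.5494,-.1372,.046],99)
c,im,d=snap('w4');hsv=cv2.cvtColor(im,cv2.COLOR_BGR2HSV)
m=cv2.inRange(hsv,(3,100,60),(15,255,255));n,l,st,ce=cv2.connectedComponentsWithStats(m)
for i in range(1,n):
    if st[i,4]>60:
        v,u=np.where(l==i);P=plane(c,np.c_[u,v],.0365)[:,:2]*1000;print(st[i],cv2.minAreaRect(P.astype(np.float32)))
E
```

```text
turn units [ 0.02666181  0.00876624 -0.03020224]
shift units, after turn [4.77964808e-03 5.60843392e-05 1.86667628e-02] mm [-0.34615392  2.3647881  -9.33338139]
9.3 [ 0.54974615 -0.13956479  0.05533338] [3.13973066e+00 6.10035818e-04 1.72576688e+00] 0.05875336271963715 [ 0.03585628  0.74916265  0.27836112  1.8528264  -0.34605976  0.58494434
  0.68877159] [-0.58258144 -0.40556326 -1.13739067]
[  0  75  14  87 699] ((431.98480224609375, -99.75484466552734), (34.31067657470703, 5.492043495178223), 88.4235610961914)
[235 199  97   6 440] ((546.3359985351562, -116.00422668457031), (39.750648498535156, 2.1427690982818604), 8.830848693847656)
```

jog_arm(steps=[{"tx": 0.005,"ty": 0,"tz": 0.01,"wx": 0,"wy": 0,"wz": -0.03,"claw": 0.35},{"tx": 0,"ty": 0,"tz": 0.008,"wx": 0,"wy": 0,"wz": 0,"claw": 0.35},{"tx": 0,"ty": 0,"tz": 0.006,"wx": 0,"wy": 0,"wz": 0,"claw": 0.35},{"tx": 0,"ty": 0,"tz": 0.003,"wx": 0,"wy": 0,"wz": 0,"claw": 0.35},{"tx": 0,"ty": 0,"tz": 0,"wx": 0,"wy": 0,"wz": 0,"claw": 0.35},{"tx": 0,"ty": 0,"tz": 0,"wx": 0,"wy": 0,"wz": 0,"claw": 0.35}])

```text
clock: 9.95
ee_pos: [0.5485, -0.1375, 0.0408]
tool_rot: [-3.142, 0.0, 1.727]
wrist_force: [0.2, -0.1, -0.2]
gripper_width: 0.0588
finger_force: 31.8
```

jog_arm(steps=[{"tx": 0,"ty": 0,"tz": 0.002,"wx": 0,"wy": 0,"wz": 0,"claw": 0.35},{"tx": 0,"ty": 0,"tz": 0.002,"wx": 0,"wy": 0,"wz": 0,"claw": 0.35},{"tx": 0,"ty": 0,"tz": 0,"wx": 0,"wy": 0,"wz": 0,"claw": 0.35},{"tx": 0,"ty": 0,"tz": 0,"wx": 0,"wy": 0,"wz": 0,"claw": 0.35}])

```text
clock: 10.35
ee_pos: [0.5485, -0.1374, 0.0388]
tool_rot: [-3.142, 0.0, 1.727]
wrist_force: [0.7, -0.2, -1.3]
gripper_width: 0.0588
finger_force: 31.8
```

jog_arm(steps=[{"tx": 0,"ty": 0,"tz": 0.001,"wx": 0,"wy": 0,"wz": 0,"claw": 0.35},{"tx": 0,"ty": 0,"tz": 0.001,"wx": 0,"wy": 0,"wz": 0,"claw": 0.35},{"tx": 0,"ty": 0,"tz": 0,"wx": 0,"wy": 0,"wz": 0,"claw": 0.35},{"tx": 0,"ty": 0,"tz": 0,"wx": 0,"wy": 0,"wz": 0,"claw": 0.35}])

```text
clock: 10.75
ee_pos: [0.5486, -0.1374, 0.0383]
tool_rot: [3.141, 0.0, 1.727]
wrist_force: [-1.5, 1.1, 5.5]
gripper_width: 0.0588
finger_force: 32.3
```

Contact came at the expected bed height. I'll release and lift.

jog_arm(steps=[{"tx": 0,"ty": 0,"tz": 0,"wx": 0,"wy": 0,"wz": 0,"claw": 0.28},{"tx": 0,"ty": 0,"tz": 0,"wx": 0,"wy": 0,"wz": 0,"claw": 0.2},{"tx": 0,"ty": 0,"tz": 0,"wx": 0,"wy": 0,"wz": 0,"claw": 0.15},{"tx": 0,"ty": 0,"tz": 0,"wx": 0,"wy": 0,"wz": 0,"claw": 0.15},{"tx": 0,"ty": 0,"tz": -0.02,"wx": 0,"wy": 0,"wz": 0,"claw": 0.15},{"tx": 0,"ty": 0,"tz": -0.05,"wx": 0,"wy": 0,"wz": 0,"claw": 0.15},{"tx": -0.05,"ty": 0,"tz": -0.08,"wx": 0,"wy": 0,"wz": 0,"claw": 0.5},{"tx": -0.05,"ty": 0,"tz": -0.06,"wx": 0,"wy": 0,"wz": 0,"claw": 1},{"tx": -0.03,"ty": 0,"tz": 0,"wx": 0,"wy": 0,"wz": 0,"claw": 1},{"tx": 0,"ty": 0,"tz": 0,"wx": 0,"wy": 0,"wz": 0,"claw": 1},{"tx": 0,"ty": 0,"tz": 0,"wx": 0,"wy": 0,"wz": 0,"claw": 1}])

```text
clock: 11.85
ee_pos: [0.5576, -0.2003, 0.1417]
tool_rot: [-3.139, -0.003, 1.727]
wrist_force: [-0.5, 1.1, 0.2]
gripper_width: 0.0009
finger_force: 0.0
```

```bash
python3 - <<'E'
from h import *
c,im,d=snap('w5')
go([.5582,-.196,.07],98.7)
E
```

```text
11.85 [ 0.55762616 -0.20030821  0.14170838] [-3.13928348e+00 -2.63631796e-03  1.72702048e+00] 0.0008819551843377074 [ 0.10330726  0.65906614  0.33481014  1.71678378 -0.28127904  0.81660922
  0.72393993] [-0.47497267  1.10066576  0.16672428]
turn units [-0.04080194 -0.04734005  0.08257968]
shift units, after turn [0.00664229 0.0020635  0.14263466] mm [  0.51752206   3.43899289 -71.31733131]
```

View pics/w5.png

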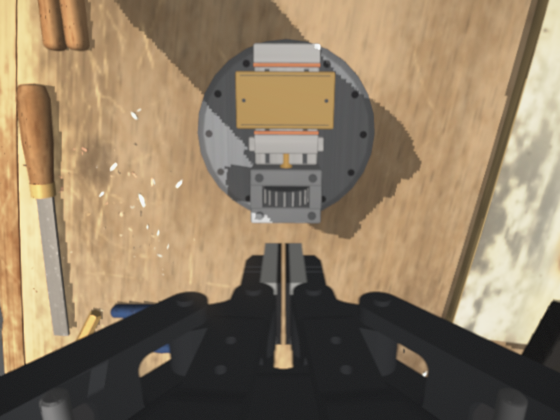

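The plate lies flat between the two copper lines at (285,65) and (287,132). The wheel is at (286,197). Next the closed fingertips go to the start of the rim stroke.

jog_arm(steps=[{"tx": 0.007,"ty": -0.014,"tz": 0.05,"wx": 0,"wy": 0,"wz": 0.08,"claw": 1},{"tx": 0,"ty": 0,"tz": 0.05,"wx": 0,"wy": 0,"wz": 0,"claw": 1},{"tx": 0,"ty": 0,"tz": 0.04,"wx": 0,"wy": 0,"wz": 0,"claw": 1},{"tx": 0,"ty": 0,"tz": 0.02,"wx": 0,"wy": 0,"wz": 0,"claw": 1},{"tx": 0,"ty": 0,"tz": 0,"wx": 0,"wy": 0,"wz": 0,"claw": 1},{"tx": 0,"ty": 0,"tz": 0,"wx": 0,"wy": 0,"wz": 0,"claw": 1}])

```text
clock: 12.5
ee_pos: [0.5514, -0.1987, 0.0629]
tool_rot: [-3.142, -0.0, 1.722]
wrist_force: [-0.8, 0.1, 0.8]
gripper_width: 0.0003
finger_force: 0.0
```

```bash
python3 - <<'E'
from h import *
xb=np.array([.988,.151]);p=np.array([.5582,-.196])-.008*xb
go([*p,.056])
E
```

```text
shift units, after turn [ 0.00334561 -0.00179063  0.01378242] mm [-1.13771732  1.51987071 -6.89087956]
```

jog_arm(steps=[{"tx": 0.003,"ty": 0,"tz": 0.007,"wx": 0,"wy": 0,"wz": 0,"claw": 1},{"tx": 0,"ty": 0,"tz": 0.004,"wx": 0,"wy": 0,"wz": 0,"claw": 1},{"tx": 0,"ty": 0,"tz": 0.003,"wx": 0,"wy": 0,"wz": 0,"claw": 1},{"tx": 0,"ty": 0,"tz": 0,"wx": 0,"wy": 0,"wz": 0,"claw": 1},{"tx": 0,"ty": 0,"tz": 0,"wx": 0,"wy": 0,"wz": 0,"claw": 1}])

```text
clock: 13.0
ee_pos: [0.551, -0.1979, 0.056]
tool_rot: [3.141, 0.0, 1.721]
wrist_force: [-0.5, 0.1, -1.2]
gripper_width: 0.0
finger_force: 0.0
```

jog_arm(steps=[{"tx": 0.001,"ty": 0,"tz": 0.001,"wx": 0,"wy": 0,"wz": 0,"claw": 1},{"tx": 0,"ty": 0,"tz": 0.001,"wx": 0,"wy": 0,"wz": 0,"claw": 1},{"tx": 0,"ty": 0,"tz": 0,"wx": 0,"wy": 0,"wz": 0,"claw": 1},{"tx": 0,"ty": 0,"tz": 0,"wx": 0,"wy": 0,"wz": 0,"claw": 1}])

```text
clock: 13.4
ee_pos: [0.551, -0.1972, 0.055]
tool_rot: [3.141, 0.0, 1.721]
wrist_force: [0.7, 0.7, 1.3]
gripper_width: 0.0004
finger_force: 0.9
```

jog_arm(steps=[{"tx": 0,"ty": 0,"tz": 0.001,"wx": 0,"wy": 0,"wz": 0,"claw": 1},{"tx": 0,"ty": 0,"tz": 0,"wx": 0,"wy": 0,"wz": 0,"claw": 1},{"tx": 0,"ty": 0,"tz": 0,"wx": 0,"wy": 0,"wz": 0,"claw": 1}])

```text
clock: 13.7
ee_pos: [0.551, -0.1973, 0.0548]
tool_rot: [3.141, 0.0, 1.721]
wrist_force: [-0.8, 0.1, 5.1]
gripper_width: -0.0001
finger_force: 2.7
```

Pressing at 5 N. First stroke.

jog_arm(steps=[{"tx": 0,"ty": 0.004,"tz": 0,"wx": 0,"wy": 0,"wz": 0,"claw": 1},{"tx": 0,"ty": 0.004,"tz": 0,"wx": 0,"wy": 0,"wz": 0,"claw": 1},{"tx": 0,"ty": 0.004,"tz": 0,"wx": 0,"wy": 0,"wz": 0,"claw": 1},{"tx": 0,"ty": 0.004,"tz": 0,"wx": 0,"wy": 0,"wz": 0,"claw": 1}])

```text
clock: 14.1
ee_pos: [0.5587, -0.1961, 0.055]
tool_rot: [-3.141, -0.0, 1.721]
wrist_force: [-1.0, 1.2, 7.4]
gripper_width: -0.0004
finger_force: 3.3
```

jog_arm(steps=[{"tx": 0,"ty": 0.004,"tz": 0,"wx": 0,"wy": 0,"wz": 0,"claw": 1},{"tx": 0,"ty": 0.004,"tz": 0,"wx": 0,"wy": 0,"wz": 0,"claw": 1},{"tx": 0,"ty": 0.004,"tz": 0,"wx": 0,"wy": 0,"wz": 0,"claw": 1},{"tx": 0,"ty": 0.004,"tz": 0,"wx": 0,"wy": 0,"wz": 0,"claw": 1}])

```text
clock: 14.5
ee_pos: [0.5667, -0.1949, 0.0548]
tool_rot: [3.142, 0.0, 1.721]
wrist_force: [-0.4, 0.5, 3.7]
gripper_width: -0.0004
finger_force: 1.9
```

```bash
cat >> h.py <<'E'
def gap(n):
    c,im,d=snap(n);meas(n)
def meas(n):
    c,im,d=ld(n);hsv=cv2.cvtColor(im,cv2.COLOR_BGR2HSV)
    m=cv2.inRange(hsv,(3,95,60),(14,255,255));k,l,st,ce=cv2.connectedComponentsWithStats(m)
    yb=np.array([-.1527,.9883])
    for i in range(1,k):
        if st[i,4]>20:
            v,u=np.where(l==i);P=plane(c,np.c_[u,v],.0365)[:,:2]
            X=(P-np.array([.5582,-.196]))@yb*1000-44
            if -20<X.mean()<60: print(st[i],"y_b",X.mean().round(2),X.min().round(2),X.max().round(2),P.mean(0))
E
python3 - <<'E'
from h import *
meas('w3');meas('w5');gap('w6')
E
```

```text
[129  76   7   9  29] y_b 52.28 49.8 56.26 [ 0.41371476 -0.1209022 ]
[266  99  47   3 100] y_b 36.9 35.83 37.57 [ 0.54646462 -0.11595725]
[  91  111   23   73 1074] y_b -0.4 -35.67 27.63 [ 0.39041047 -0.17780911]
[266 146  46   3  97] y_b -3.41 -3.99 -2.12 [ 0.55203957 -0.1558822 ]
[55 39  8 11 45] y_b 49.08 46.73 52.42 [ 0.40949435 -0.12479728]
[253  63  68   4 255] y_b 37.01 36.16 37.98 [ 0.54552057 -0.115989  ]
[  16   85   37   99 1924] y_b -0.3 -35.54 26.24 [ 0.39446975 -0.17707665]
[254 131  65   4 195] y_b -2.84 -4.0 -2.15 [ 0.55240889 -0.15524917]
[ 81 147   7   5  22] y_b -13.34 -14.68 -12.13 [ 0.42713576 -0.18523242]
14.5 [ 0.56665954 -0.1949407   0.05480415] [3.14157526e+00 7.30471218e-06 1.72129042e+00] -0.00037410485770745714 [ 0.12232718  0.7848205   0.2851916   1.75781256 -0.33612446  0.64701636
  0.74921394] [-0.41773564  0.48278205  3.68861469]
[207  52 108   7 575] y_b 36.79 35.78 37.78 [ 0.54682271 -0.11600987]
[213 155 100   6 502] y_b -1.8 -3.07 -0.91 [ 0.55243429 -0.15419315]
```

The jaw moved about 1.3 mm on that 16 mm stroke. About 3 mm remains, roughly 35 mm of rim travel. Stroke two.

jog_arm(steps=[{"tx": 0,"ty": 0,"tz": -0.008,"wx": 0,"wy": 0,"wz": 0,"claw": 1},{"tx": 0,"ty": -0.018,"tz": 0,"wx": 0,"wy": 0,"wz": 0,"claw": 1},{"tx": 0,"ty": -0.014,"tz": 0,"wx": 0,"wy": 0,"wz": 0,"claw": 1},{"tx": 0,"ty": 0,"tz": 0.005,"wx": 0,"wy": 0,"wz": 0,"claw": 1},{"tx": 0,"ty": 0,"tz": 0.003,"wx": 0,"wy": 0,"wz": 0,"claw": 1},{"tx": 0,"ty": 0,"tz": 0,"wx": 0,"wy": 0,"wz": 0,"claw": 1},{"tx": 0,"ty": 0,"tz": 0,"wx": 0,"wy": 0,"wz": 0,"claw": 1}])

```text
clock: 15.25
ee_pos: [0.5501, -0.1977, 0.0547]
tool_rot: [-3.14, -0.0, 1.721]
wrist_force: [-2.2, -0.2, 4.7]
gripper_width: 0.0002
finger_force: 2.7
```

jog_arm(steps=[{"tx": 0,"ty": 0.004,"tz": 0,"wx": 0,"wy": 0,"wz": 0,"claw": 1},{"tx": 0,"ty": 0.004,"tz": 0,"wx": 0,"wy": 0,"wz": 0,"claw": 1},{"tx": 0,"ty": 0.004,"tz": 0,"wx": 0,"wy": 0,"wz": 0,"claw": 1},{"tx": 0,"ty": 0.004,"tz": 0,"wx": 0,"wy": 0,"wz": 0,"claw": 1},{"tx": 0,"ty": 0.004,"tz": 0,"wx": 0,"wy": 0,"wz": 0,"claw": 1},{"tx": 0,"ty": 0.004,"tz": 0,"wx": 0,"wy": 0,"wz": 0,"claw": 1},{"tx": 0,"ty": 0.004,"tz": 0,"wx": 0,"wy": 0,"wz": 0,"claw": 1},{"tx": 0,"ty": 0.004,"tz": 0,"wx": 0,"wy": 0,"wz": 0,"claw": 1}])

```text
clock: 16.05
ee_pos: [0.567, -0.1951, 0.0548]
tool_rot: [3.141, 0.0, 1.721]
wrist_force: [-1.0, -0.3, 3.6]
gripper_width: 0.0002
finger_force: 1.6
```

```bash
python3 -c "
from h import *
gap('w7')"
```

```text
16.05 [ 0.56695238 -0.19512979  0.05479812] [3.14113787e+00 4.29836582e-04 1.72138891e+00] 0.000232805121578681 [ 0.12234738  0.78502527  0.28532182  1.75732315 -0.33618334  0.64673058
  0.74937448] [-1.03386703 -0.25055265  3.61051876]
[207  52 108   6 632] y_b 36.63 35.69 37.66 [ 0.54630086 -0.1162502 ]
[212 151 101   5 504] y_b -0.46 -1.33 0.42 [ 0.55224594 -0.15286623]
```

jog_arm(steps=[{"tx": 0,"ty": 0,"tz": -0.008,"wx": 0,"wy": 0,"wz": 0,"claw": 1},{"tx": 0,"ty": -0.018,"tz": 0,"wx": 0,"wy": 0,"wz": 0,"claw": 1},{"tx": 0,"ty": -0.014,"tz": 0,"wx": 0,"wy": 0,"wz": 0,"claw": 1},{"tx": 0,"ty": 0,"tz": 0.005,"wx": 0,"wy": 0,"wz": 0,"claw": 1},{"tx": 0,"ty": 0,"tz": 0.003,"wx": 0,"wy": 0,"wz": 0,"claw": 1},{"tx": 0,"ty": 0,"tz": 0,"wx": 0,"wy": 0,"wz": 0,"claw": 1},{"tx": 0,"ty": 0.004,"tz": 0,"wx": 0,"wy": 0,"wz": 0,"claw": 1},{"tx": 0,"ty": 0.004,"tz": 0,"wx": 0,"wy": 0,"wz": 0,"claw": 1},{"tx": 0,"ty": 0.004,"tz": 0,"wx": 0,"wy": 0,"wz": 0,"claw": 1},{"tx": 0,"ty": 0.004,"tz": 0,"wx": 0,"wy": 0,"wz": 0,"claw": 1}])

```text
clock: 17.1
ee_pos: [0.5589, -0.1962, 0.055]
tool_rot: [3.141, 0.0, 1.721]
wrist_force: [-1.2, 0.6, 5.9]
gripper_width: 0.0001
finger_force: 2.9
```

jog_arm(steps=[{"tx": 0,"ty": 0.004,"tz": 0,"wx": 0,"wy": 0,"wz": 0,"claw": 1},{"tx": 0,"ty": 0.004,"tz": 0,"wx": 0,"wy": 0,"wz": 0,"claw": 1}])

```text
clock: 17.3
ee_pos: [0.5629, -0.1957, 0.055]
tool_rot: [3.141, 0.0, 1.721]
wrist_force: [-1.9, 0.5, 6.1]
gripper_width: 0.0002
finger_force: 2.9
```

jog_arm(steps=[{"tx": 0,"ty": 0.004,"tz": 0,"wx": 0,"wy": 0,"wz": 0,"claw": 1},{"tx": 0,"ty": 0.004,"tz": 0,"wx": 0,"wy": 0,"wz": 0,"claw": 1}])

```text
clock: 17.5
ee_pos: [0.5665, -0.1951, 0.0548]
tool_rot: [-3.141, -0.0, 1.721]
wrist_force: [-2.8, 0.1, 5.5]
gripper_width: 0.0001
finger_force: 2.3
```

```bash
python3 -c "
from h import *
gap('w8')"
```

```text
17.5 [ 0.56649519 -0.19510069  0.05479875] [-3.14105977e+00 -1.40011423e-05  1.72136687e+00] 0.00011674136876879027 [ 0.12232652  0.7849265   0.28559144  1.75769472 -0.33597428  0.64758035
  0.74942943] [-2.75093728  0.07466712  5.45333095]
[208  52 108   6 645] y_b 36.76 35.8 37.78 [ 0.54652354 -0.11608795]
[213 148 101   5 409] y_b 1.02 -0.02 1.71 [ 0.55196767 -0.15140511]
```

jog_arm(steps=[{"tx": 0,"ty": 0,"tz": 0,"wx": 0,"wy": 0,"wz": 0,"claw": 1}])

```text
clock: 17.65
ee_pos: [0.5667, -0.1951, 0.0547]
tool_rot: [3.142, 0.0, 1.721]
wrist_force: [-2.0, 0.3, 4.8]
gripper_width: 0.0005
finger_force: 2.6
```

jog_arm(steps=[{"tx": 0,"ty": 0,"tz": 0,"wx": 0,"wy": 0,"wz": 0,"claw": 1}])

```text
clock: 17.75
ee_pos: [0.5668, -0.1951, 0.0547]
tool_rot: [3.141, 0.0, 1.721]
wrist_force: [-2.0, -0.2, 6.0]
gripper_width: 0.0001
finger_force: 2.5
```

jog_arm(steps=[{"tx": 0,"ty": 0,"tz": 0,"wx": 0,"wy": 0,"wz": 0,"claw": 1}])

```text
clock: 17.85
ee_pos: [0.5667, -0.1951, 0.0547]
tool_rot: [3.141, 0.0, 1.721]
wrist_force: [-2.1, -0.1, 4.8]
gripper_width: 0.0002
finger_force: 2.5
```

Rim force is now about 2.1 N, against about 1 N when free, so it may be starting to grip. I'll take one more short, gentle stroke with readings.

jog_arm(steps=[{"tx": 0,"ty": 0,"tz": -0.008,"wx": 0,"wy": 0,"wz": 0,"claw": 1},{"tx": 0,"ty": -0.014,"tz": 0,"wx": 0,"wy": 0,"wz": 0,"claw": 1},{"tx": 0,"ty": -0.014,"tz": 0,"wx": 0,"wy": 0,"wz": 0,"claw": 1},{"tx": 0,"ty": 0,"tz": 0.005,"wx": 0,"wy": 0,"wz": 0,"claw": 1},{"tx": 0,"ty": 0,"tz": 0.003,"wx": 0,"wy": 0,"wz": 0,"claw": 1},{"tx": 0,"ty": 0,"tz": 0,"wx": 0,"wy": 0,"wz": 0,"claw": 1},{"tx": 0,"ty": 0,"tz": 0,"wx": 0,"wy": 0,"wz": 0,"claw": 1}])

```text
clock: 18.55
ee_pos: [0.5517, -0.1974, 0.0548]
tool_rot: [-3.14, -0.001, 1.721]
wrist_force: [-3.5, 0.5, 5.5]
gripper_width: -0.0001
finger_force: 3.4
```

jog_arm(steps=[{"tx": 0,"ty": 0.002,"tz": 0,"wx": 0,"wy": 0,"wz": 0,"claw": 1}])

```text
clock: 18.65
ee_pos: [0.5524, -0.1973, 0.0549]
tool_rot: [-3.139, -0.001, 1.721]
wrist_force: [-3.6, 0.3, 7.5]
gripper_width: -0.0003
finger_force: 3.8
```

jog_arm(steps=[{"tx": 0,"ty": 0.002,"tz": 0,"wx": 0,"wy": 0,"wz": 0,"claw": 1}])

```text
clock: 18.75
ee_pos: [0.5533, -0.1971, 0.0549]
tool_rot: [-3.139, -0.001, 1.721]
wrist_force: [-3.7, -0.1, 7.8]
gripper_width: -0.0
finger_force: 4.0
```

jog_arm(steps=[{"tx": 0,"ty": 0,"tz": 0,"wx": 0,"wy": 0,"wz": 0,"claw": 1}])

```text
clock: 18.85
ee_pos: [0.5535, -0.1971, 0.0549]
tool_rot: [-3.139, -0.001, 1.721]
wrist_force: [-4.3, 0.5, 7.8]
gripper_width: -0.0
finger_force: 3.8
```

```bash
python3 -c "
from h import *
gap('w9')"
```

```text
18.85 [ 0.55347007 -0.19707369  0.05490588] [-3.13916093e+00 -7.15286585e-04  1.72090184e+00] -4.189321344148012e-05 [ 0.13175544  0.77260078  0.28231747  1.79024837 -0.33614792  0.62858668
  0.76259507] [-4.26359122  0.52965881  7.84989468]
[ 0 24  5 12 26] y_b 47.37 45.47 49.39 [ 0.43457345 -0.12265252]
[243  52 107   6 542] y_b 36.9 35.82 37.71 [ 0.54660949 -0.11593387]
[245 147 102   5 502] y_b 1.19 0.34 2.05 [ 0.55175806 -0.15127344]
```

Rim force has risen to about 4 N with the jaw stopped, so the plate is gripped. I'll lift straight off and check.

jog_arm(steps=[{"tx": 0,"ty": -0.001,"tz": 0,"wx": 0,"wy": 0,"wz": 0,"claw": 1},{"tx": 0,"ty": 0,"tz": -0.01,"wx": 0,"wy": 0,"wz": 0,"claw": 1},{"tx": 0,"ty": 0,"tz": -0.06,"wx": 0,"wy": 0,"wz": 0,"claw": 1},{"tx": 0,"ty": 0,"tz": -0.08,"wx": 0,"wy": 0,"wz": 0,"claw": 1},{"tx": 0,"ty": 0,"tz": -0.03,"wx": 0,"wy": 0,"wz": 0,"claw": 1},{"tx": 0,"ty": 0,"tz": 0,"wx": 0,"wy": 0,"wz": 0,"claw": 1},{"tx": 0,"ty": 0,"tz": 0,"wx": 0,"wy": 0,"wz": 0,"claw": 1},{"tx": 0,"ty": 0,"tz": 0,"wx": 0,"wy": 0,"wz": 0,"claw": 1}])

```text
clock: 19.7
ee_pos: [0.5534, -0.196, 0.1427]
tool_rot: [-3.139, -0.002, 1.722]
wrist_force: [0.5, 0.1, -0.6]
gripper_width: -0.0002
finger_force: 0.0
```

```bash
python3 - <<'E'
from h import *
gap('w10')
c,im,d=ld('w10');hsv=cv2.cvtColor(im,cv2.COLOR_BGR2HSV);m=cv2.inRange(hsv,(17,90,60),(32,255,255));m[:40]=0;m[200:]=0;m[:,:200]=0;m[:,380:]=0
m=cv2.morphologyEx(m,cv2.MORPH_OPEN,np.ones((7,7)))
cn=max(cv2.findContours(m,0,2)[0],key=cv2.contourArea);P=plane(c,cn.reshape(-1,2),.038)[:,:2]*1000;print(cv2.minAreaRect(P.astype(np.float32)))
R=np.array(c["R"]);t=np.array(c["t"]);v,u=np.where(cv2.erode(m,np.ones((7,7)))>0);X=(rays(c,np.c_[u,v])*d[v,u][:,None]-t)@R
A=np.c_[X[:,:2],np.ones(len(X))];print(X.mean(0),np.linalg.lstsq(A,X[:,2],rcond=None)[0])
E
```

```text
19.7 [ 0.553429   -0.19599113  0.14266898] [-3.13878687e+00 -1.73787137e-03  1.72171895e+00] -0.000237920374198594 [ 0.09292214  0.65144177  0.34080901  1.73179953 -0.28364965  0.81042244
  0.71767721] [ 0.46077487  0.0954276  -0.57873917]
[258  72  68   4 267] y_b 36.68 35.79 37.61 [ 0.54648504 -0.11617691]
[  23   94   37   97 1960] y_b -0.74 -34.91 26.3 [ 0.39440617 -0.17753532]
[259 132  65   3 192] y_b 1.19 0.54 1.86 [ 0.55171717 -0.15127508]
[ 87 154   7   5  21] y_b -12.93 -13.92 -11.33 [ 0.42656857 -0.18489954]
((548.28564453125, -133.9259796142578), (59.7369384765625, 33.30099105834961), 8.026243209838867)
[ 0.54816999 -0.13365696  0.0393814 ] [-0.01986718  0.0266268   0.05383085]
```

```bash
python3 - <<'E'
from h import *
c,im,d=ld('w10');R=np.array(c["R"]);t=np.array(c["t"])
v,u=np.mgrid[20:235,120:480];v=v.ravel();u=u.ravel();X=(rays(c,np.c_[u,v])*d[v,u][:,None]-t)@R
for nm,s in(("bench",abs(X[:,2])<.008),("foot",abs(X[:,2]-.0125)<.004)):
    A=np.c_[X[s,:2],np.ones(s.sum())];print(nm,s.sum(),np.linalg.lstsq(A,X[s,2],rcond=None)[0],X[s,2].mean())
E
```

```text
bench 52362 [ 1.71207824e-05 -5.45460805e-04 -4.15489585e-05] 4.814621639736671e-05
foot 10858 [ 0.00095646 -0.00654895  0.01037264] 0.01193704682481491
```

The plate reads slightly high and tilted. I'll compare with the image taken before gripping.

```bash
python3 - <<'E'
from h import *
yb=np.array([-.1527,.9883]);xb=np.array([.9883,.1527]);o=np.array([.5489,-.1338])
for n in('w5','w10'):
    c,im,d=ld(n);R=np.array(c["R"]);t=np.array(c["t"])
    v,u=np.mgrid[20:235,150:420];X=(rays(c,np.c_[u.ravel(),v.ravel()])*d[v,u].ravel()[:,None]-t)@R
    a=(X[:,:2]-o)@xb*1000;b=(X[:,:2]-o)@yb*1000;z=X[:,2]*1000
    print(n);
    for y in range(-63,30,5): print(y,[round(float(np.median(z[(abs(a-x)<3)&(abs(b-y)<2.5)])),1) for x in(-27,-18,-9,0,9,18,27)])
E
```

```text
w5
-63 [12.4, 38.3, 41.4, 44.4, 41.3, 38.5, 12.4]
-58 [12.6, 38.5, 38.2, 40.4, 38.0, 38.2, 12.4]
-53 [12.1, 38.7, 38.2, 38.2, 38.1, 38.5, 12.3]
-48 [12.3, 38.4, 38.2, 38.4, 38.2, 38.5, 12.4]
-43 [12.3, 31.9, 31.8, 32.5, 31.6, 31.6, 12.5]
-38 [12.4, 32.4, 32.5, 32.4, 32.4, 32.3, 12.4]
-33 [12.4, 36.7, 36.8, 36.7, 36.6, 36.6, 12.3]
-28 [12.3, 36.7, 36.5, 36.8, 36.9, 36.6, 12.3]
-23 [12.3, 36.3, 36.4, 36.3, 36.5, 36.6, 12.3]
-18 [38.2, 38.3, 38.0, 38.2, 38.1, 38.3, 38.0]
-13 [38.2, 38.3, 38.3, 38.4, 38.2, 38.3, 38.4]
-8 [38.3, 38.1, 38.3, 38.2, 38.2, 38.4, 38.0]
-3 [38.2, 38.3, 38.4, 273.7, 38.2, 38.2, 38.2]
2 [38.1, 38.3, 38.2, 38.5, 38.2, 38.1, 38.2]
7 [38.1, 38.3, 38.3, 38.0, 38.3, 38.3, 38.1]
12 [38.1, 38.0, 38.2, 38.2, 38.2, 38.2, 38.0]
17 [12.2, 33.2, 33.0, 33.7, 33.0, 33.7, 12.2]
22 [12.1, 36.5, 36.5, 36.7, 36.5, 36.5, 12.4]
27 [10.7, 36.5, 36.4, 36.5, 36.5, 36.4, 10.7]
w10
-63 [12.4, 38.0, 41.8, 44.1, 41.1, 38.4, 12.5]
-58 [12.5, 38.1, 39.1, 39.4, 38.4, 38.5, 12.0]
-53 [12.5, 38.5, 38.2, 38.3, 38.1, 38.6, 12.4]
-48 [12.3, 38.6, 38.2, 38.2, 38.3, 38.4, 12.5]
-43 [12.4, 31.8, 31.6, 32.7, 32.0, 31.9, 12.2]
-38 [12.5, 32.2, 32.5, 32.7, 32.5, 32.2, 12.4]
-33 [12.3, 32.4, 32.5, 32.9, 32.7, 32.5, 12.3]
-28 [12.5, 36.7, 36.8, 36.7, 36.9, 36.6, 12.5]
-23 [12.3, 36.5, 36.7, 36.6, 36.6, 36.7, 12.2]
-18 [37.2, 37.2, 37.3, 37.1, 37.2, 37.3, 36.6]
-13 [38.2, 38.3, 38.2, 38.4, 38.1, 38.4, 38.1]
-8 [38.1, 38.3, 38.3, 38.3, 38.3, 38.5, 38.2]
-3 [38.3, 38.3, 38.2, 38.3, 38.4, 38.4, 38.3]
2 [38.3, 38.2, 38.2, 38.2, 38.3, 38.2, 38.1]
7 [38.1, 38.2, 38.2, 38.2, 38.3, 38.5, 38.2]
12 [38.1, 38.3, 38.2, 38.3, 38.4, 38.1, 38.2]
17 [37.7, 37.5, 37.4, 37.3, 37.4, 37.3, 37.7]
22 [12.4, 36.3, 36.4, 36.7, 36.5, 36.5, 12.2]
27 [10.6, 36.6, 36.6, 36.5, 36.7, 36.4, 10.9]
```

The plate is flat: 38.2 mm everywhere, so the odd tilt was depth outliers. It is seated against both jaws, so I'm handing in.

```bash
python3 -c "
from h import *
print(workorder.job_done())"
```

```text
the job is handed in; nothing more can be done
None
```

The name plate lies flat on the bed between the jaws, closed by the thumbwheel until rim force rose to about 4 N and the jaw stopped, and the job is handed in; the final grip was not measured directly and no verdict came back.

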